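# Roll the rolling pin into its rest

## Robot

A 6-joint arm with a two-finger parallel gripper is mounted at the origin on the work surface. World frame = base frame: x ahead of the robot, y to its left, z up, the work surface at z = 0. Lengths are in m, angles in degrees, forces in N, time in s.
With the tool pointing down it reaches from about 0.425 to 1.125 m from the base axis. Payload 14.9 kg.
Tool frame: the origin (TCP) lies on the centre line of the jaws, within the pads' length; the fingertips stand 11 mm ahead of it and the grasp point (between the pads) lies 8 mm behind it; z points along the fingers, y is the line along which they close (so a half turn about z gives the same grasp; the last joint's range is limited). The gripper opens to 91 mm and grips with 3 to 60 N. Pads are 32 mm wide; open, the fingers measure 118 mm over their backs; the gripper's body (76 mm by 178 mm) begins 60 mm behind the grasp point.
Start: joints at [-78.627, 21.709, 99.362, -0, 58.929, -1.908], TCP at [0.161, -0.681, 0.225] pointing down, gripper open.
Joint ranges: [-158.91, 158.91], [-42.39, 125.64], [0.06, 152.35], [-60.88, 240.88], [17.5, 164.5], [-176.32, 176.32]. Speed limits (degrees/s): [108.29, 108.29, 136.94, 180, 180, 180].

## Interface

Orientations are given as [roll, pitch, yaw] about the fixed x, y, z axes, in that order (R = Rz(yaw) Ry(pitch) Rx(roll)).
In Python, from cell import robot, capture, sign_off gives the robot as it stands.
- The arm moves only by the tool move_arm, never from a script. Its argument "commands" is a list that holds one entry, the list of rows, each a list of 7 numbers: the shift along the world's x, y, z in units of 50 mm (1.0 is 50 mm), then the turn, a rotation vector about the world's x, y, z in units of 5 degrees (1.0 is 5 degrees), then the opening, from -1 (shut) to 1 (fully open). A call has 1 to 12 rows; each row is the pose to reach, as a shift and turn from the pose commanded when the call began; what a row does not reach only later rows make up. A row lasts 1/10 s, in which the tool goes at most 50 mm and 8.59 degrees, less where a joint would pass 70% of its speed; a pose out of reach is approached as far as the arm can. A call with a gripper value outside its range is refused whole. The fingers move at their own pace and stop on an object; "newtons" is the grip in N (left out, the last holds). Time passes only in rows, so rows that repeat a pose let the fingers close. It gives the time, the measured TCP pose, the force, the opening and the grip force at its end, in the units of the state.
- robot.state(): the state, without advancing time (a new reading comes with each control period).
- capture(name): name is "side" or "top"; returns a dict with "color" (400x640x3 uint8, red, green, blue), "fov_y" (degrees; the focal length in pixels is half the picture's height over the tangent of half this angle, whatever the lens; pixels are square), "cx", "cy" (the principal point, pixels), "R" (3x3) and "t" (3): a world point X has camera coordinates R X + t. Camera axes: x right, y down, z forward; pixel columns grow to the right and rows downward; lengths in m; the calibration is good to about 2 mm. A picture is of the moment at which its call begins. There is no depth.
- sign_off(): hands the job in; it is judged then, once.
The state is a dict: "time_s": time; "joints": joint angles; "qvel": joint speeds; "joint_efforts": joint torques, N m; "eef_pos": TCP position; "tool_rot": TCP orientation; "contact_force": force on the tool from outside, world axes, zero at the start; "wrist_torque": the same for the moment, N m; "finger_gap": opening from 0.0 (shut) to 1.0 (fully open); "finger_force": force on a finger pad.
Only numpy, scipy, OpenCV 4.12 (cv2) and the standard library are available. Lean on these libraries where they do the work, as an engineer would, in place of code of your own. Each camera call takes 0.05 s, during which the arm holds its last target. There are 200 camera calls.

## Task

Roll the wooden rolling pin along the marble counter by pushing its side with the fingertips, up the low ramp of its brown wooden rest and into the V-groove, so that it lies still and square in the groove with its thick barrel overhanging the rest on both sides. Do not grasp or lift the pin at any moment, and leave the mug, the steel cutter ring and the jar where they stand.

Things in the scene. Friction and masses are not known exactly. Their poses are not given: they have to be found in the camera images.
- pin: loose pale smooth (friction 0.4) wooden rolling pin, 0.4 to 0.65 kg, one rigid piece: barrel 50 mm in diameter, 190 mm long, and a 24 mm handle at each end (286 mm overall). Origin on its axis at mid-length, 25 mm above the counter at first; y runs along the pin, x and z turn as it rolls. It starts on the level counter before the ramp, within 0.18 rad of parallel to the groove, and rolls freely
- rest: brown wooden rest fixed to the counter, 110 mm wide along its y axis, which is the groove's. Origin on the counter below a seated pin's axis. The pin rolls in along +x (the robot's left, up to 0.3 rad askew). Profile along x: ramp from 0 high at -75 mm to a 10 mm crest at -16 mm; groove bottom, 2 mm high, at +8 mm; back stop rising to 34 mm at +34 mm, level to +60 mm
- seat (a point): fixed point of the rest at its mid-width, 31.5 mm above the counter, where the pin's mid-point lies when seated; axes as the rest's. Once over the crest the pin rolls down into the groove by itself
- cup: bystander: white mug, 72 mm across the rim and 62 mm high, with a handle at its own +y side; origin at the centre of its underside
- cutter: bystander: steel pastry cutter ring, 70 mm in diameter and 45 mm high; origin at the centre of its underside
- jar: bystander: closed amber jar with a wooden cap, 62 mm in diameter and 85 mm high, standing beside or behind the rest; origin at the centre of its underside

How it is judged (in metres and radians):
On the way, in this order (a step that is already met when the one before it is completed fails the run):
1. the pin rolls on the counter, before the ramp, under the robot's push (x of pin in the frame of rest below -0.09 m and height (world z) of pin below 0.03 m and angular speed of pin above 0.25 rad/s and distance of pin from where it was at the start of the episode above 0.01 m), for 0.1 s.
2. the pin rolls on the ramp or over the crest, borne by the rest (x of pin in the frame of rest between -0.065 and -0.008 m and angular speed of pin above 0.25 rad/s and height (world z) of pin below 0.045 m and contact force between pin and rest above 0.5 N), for 0.02 s.
At the end, for the whole second after the job is handed in: The pin lies at rest in the V-groove, borne by the rest: its axis within 6 mm of the seated line and 27 to 36 mm high, within 0.06 rad of parallel to the groove, and its middle within 36 mm of the rest's middle along the groove, so that the barrel overhangs on both sides (x of pin in the frame of rest between -0.006 and 0.006 m and y of pin in the frame of rest between -0.036 and 0.036 m and z of pin in the frame of rest between 0.027 and 0.036 m and angle between the y axis of pin and the y axis of rest, either way round below 0.06 rad and linear speed of pin below 0.01 m/s and angular speed of pin below 0.2 rad/s and contact force between pin and rest above 1 N); the robot touches nothing.
It fails at once if the pin is held fast and dragged over the counter without rolling (x of pin in the frame of rest below -0.09 m and linear speed of pin above 0.03 m/s and angular speed of pin below 0.15 rad/s and contact force between the fingers and pin above 0.5 N).
It fails at once if the pin is lifted off the marble or carried above the rest instead of rolling (height (world z) of pin above 0.05 m or (x of pin in the frame of rest below -0.095 m and height (world z) of pin above 0.034 m)).
It fails at once if one end of the pin is lifted (angle between pin's own y axis and vertical below 1.42 rad or angle between pin's own y axis and vertical above 1.72 rad).
It fails at once if the mug, the cutter ring or the jar is displaced (distance of any of cup, cutter, jar from where it was at the start of the episode above 0.02 m).
It fails at once if the mug, the cutter ring or the jar is tipped (angle between any of cup, cutter, jar's own z axis and vertical above 0.3 rad).
It also fails if it takes over 43 s, if anything falls off the work surface, if the arm or the gripper's body presses on something with over 40 N, if the wrist force passes 120 N, or if a joint passes its speed limit or range.

## Working session

There is one attempt and no reset: what is moved stays moved. The work goes in short steps, Python scripts to look and compute and a tool call to move; the robot and the scene stay as the last step left them, time stands still between calls to the robot, and variables do not carry over. Pictures are saved under pics/ and viewed, at most 10 in all, crops included, and the job is handed in when it is done.

Besides the shell and the picture viewer there is one more tool, called after "Call:" as a command line: name --argument value ..., lists and objects as JSON in quotes. move_arm: Moves the arm, as the interface text tells. Its arguments: {"type":"object","properties":{"commands":{"type":"array","items":{"type":"array","items":{"type":"array","items":{"type":"number"}}}},"newtons":{"type":"number"}},"required":["commands"]}

```bash
mkdir -p pics
cat > h.py <<'E'
import numpy as np,cv2
from cell import robot,capture,sign_off
def snap(n,f):
    d=capture(n); cv2.imwrite('pics/'+f,d['color'][:,:,::-1]); 
    np.savez('pics/'+n+'.npz',**{k:d[k] for k in('fov_y','cx','cy','R','t')}); return d
def ray(n,u,v,z):
    d=np.load('pics/'+n+'.npz'); f=200/np.tan(np.radians(d['fov_y'])/2)
    r=d['R'].T@np.array([(u-d['cx'])/f,(v-d['cy'])/f,1]); c=-d['R'].T@d['t']
    return c+r*(z-c[2])/r[2]
def proj(n,X):
    d=np.load('pics/'+n+'.npz'); f=200/np.tan(np.radians(d['fov_y'])/2)
    c=d['R']@np.array(X)+d['t']; return c[:2]/c[2]*f+[d['cx'],d['cy']]
E
python3 - <<'E'
from h import *
for n in('top','side'):
    d=snap(n,n+'1.png'); print(n,d['fov_y'],-d['R'].T@d['t'],d['R'][2])
print(robot.state())
E
```

```text
top 54.50237479521455 [0.53245634 0.03479813 0.74528365] [ 0.11328542 -0.02348127 -0.99328498]
side 48.22347924648934 [ 0.53994223 -0.71301861  0.61048408] [ 0.0633293   0.7894474  -0.61054255]
{'time_s': 0.1, 'joints': array([-7.86256667e+01,  2.17360981e+01,  9.93911341e+01,  1.42342279e-03,
        5.89285595e+01, -1.90638252e+00]), 'qvel': array([-0.10384037, -0.11845595, -0.11729258,  0.05520505,  0.01350808,
       -0.07846544]), 'joint_efforts': array([ 4.60743449e-04, -7.65031528e+01, -4.35290015e+01,  6.51507592e-02,
        3.98102123e-02, -3.53186681e-05]), 'eef_pos': array([ 0.16075809, -0.6809476 ,  0.22435643]), 'tool_rot': array([-1.79944280e+02, -3.07379909e-03,  1.32799791e+01]), 'contact_force': array([-0.15364062, -0.8129389 , -1.05560832]), 'wrist_torque': array([-0.0072024 , -0.01170098, -0.01809889]), 'finger_force': 0.0, 'finger_gap': 0.9987188116173885}
```

View pics/top1.png

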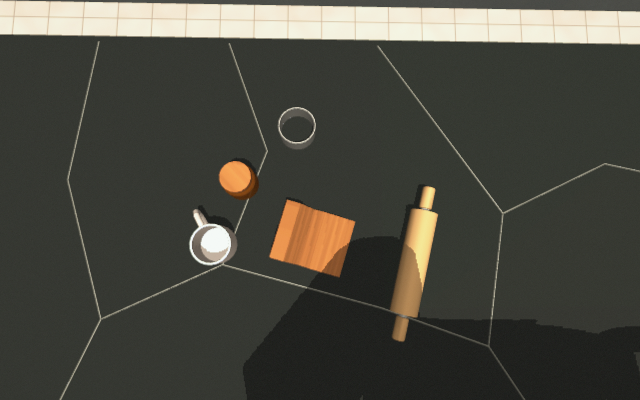

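View pics/side1.png

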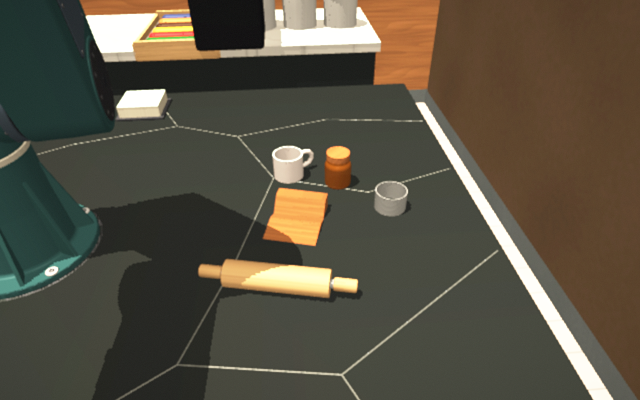

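The top view shows the pin with handle ends at about (428,187) and (399,341). The rest's ramp edge runs (355,221)–(340,277) and its back (288,199)–(270,259). The mug, jar and cutter ring are left of or above the rest. I'll take a closer crop.

Run:
```python
import cv2
i=cv2.imread('pics/top1.png')[170:350,250:450]
i=cv2.convertScaleAbs(cv2.resize(i,None,fx=3.3,fy=3.3,interpolation=cv2.INTER_CUBIC),alpha=1.6)
cv2.imwrite('pics/crop1.png',i); print(i.shape)
```

```text
(594, 660, 3)
```

View pics/crop1.png

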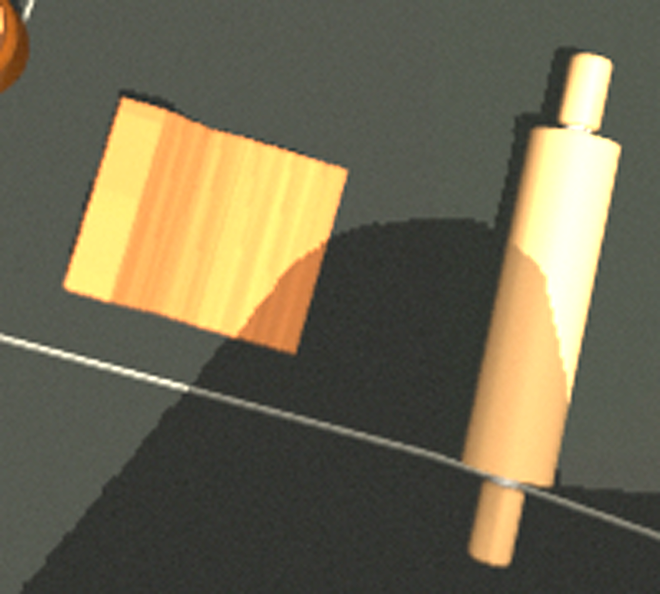

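In the crop, the ramp edge runs (348,169)–(296,354) and the back edge (122,96)–(65,290). The barrel ends are centred at (577,137) and (508,477), and the handle ends at (592,56) and (491,563).

Run:
```python
from h import *
P=lambda u,v,z: ray('top',250+u/3.3,170+v/3.3,z)[:2]
a,b=P(348,169,0),P(296,354,0); c,d=P(122,96,.034),P(65,290,.034)
print('rest',a,b,c,d,np.linalg.norm(a-b),np.linalg.norm((a+b-c-d)/2))
y=(a-b)+(c-d); y/=np.linalg.norm(y); x=np.array([-y[1],y[0]])
# rest x axis: left
ang=np.degrees(np.arctan2(x[1],x[0])); o=((a+b)/2+.075*x+(c+d)/2-.06*x)/2
print('x',x,'y',y,ang,'o',o,(a+b)/2+.075*x,(c+d)/2-.06*x)
for z in(.025,.03):
  p=[P(*q,z) for q in((577,137),(508,477))]; h=[P(*q,z) for q in((592,56),(491,563))]
  m=(p[0]+p[1])/2; ay=(p[0]-p[1]); print('pin',p,h,m,np.linalg.norm(ay),'ang',np.degrees(np.arctan2(-ay[0],ay[1])) ,'h',(h[0]+h[1])/2,np.linalg.norm(h[0]-h[1]),'rel',(m-o)@x,(m-o)@y)
  ay/=np.linalg.norm(ay);print('skew to groove', np.degrees(np.arcsin(ay@x)))
print('bystanders',ray('top',211,244,.062),ray('top',236,177,.085),ray('top',297,124,.045))
```

```text
rest [ 0.58210557 -0.05450001] [ 0.47569813 -0.02377849] [0.62003331 0.07577528] [0.51267112 0.10565077] 0.11075357138846809 0.13514489668484275
x [0.27272316 0.96209255] y [ 0.96209255 -0.27272316] 74.17362482197488 o [0.54967246 0.03300258] [0.54935609 0.03301769] [0.54998883 0.03298747]
pin [array([ 0.5992731 , -0.18209974]), array([ 0.41104268, -0.13856351])] [array([ 0.64588189, -0.19205191]), array([ 0.36524759, -0.12822041])] [ 0.50515789 -0.16033162] 0.19319961897449706 ang -103.02306211440285 h [ 0.50556474 -0.16013616] 0.28780213694839285 rel -0.19814554981082036 0.009899577686233887
skew to groove 2.8033130636222787
pin [array([ 0.59880927, -0.18059409]), array([ 0.4118855 , -0.13736008])] [array([ 0.64509452, -0.19047718]), array([ 0.3664083 , -0.12708879])] [ 0.50534738 -0.15897709] 0.19185848330344363 ang -103.02306211440285 h [ 0.50575141 -0.15878298] 0.28580429805970514 rel -0.1967906821460526 0.009712479448997138
skew to groove 2.803313063622277
bystanders [0.53708932 0.20507124 0.062     ] [0.65140594 0.16063227 0.085     ] [0.75921211 0.05829276 0.045     ]
```

Call:
move_arm --commands '[[[0.54,0.76,0,0,0,1.0,1],[1.09,1.52,0,0,0,2.03,1],[1.63,2.28,0,0,0,3.05,1],[2.17,3.05,0,0,0,4.06,1],[2.72,3.81,0,0,0,5.08,1],[3.26,4.57,0,0,0,6.09,1],[3.8,5.33,0,0,0,7.1,1],[4.35,6.09,0,0,0,8.12,1],[4.89,6.85,0,0,0,9.13,1],[5.43,7.62,0,0,0,10.15,1],[5.98,8.38,0,0,0,11.16,1],[6.52,9.14,0,0,0,12.18,1]]]'

```text
time_s: 1.3
eef_pos: [0.4875, -0.2225, 0.2249]
tool_rot: [180.0, 0.0, 74.4]
contact_force: [0.3, -1.0, -0.3]
finger_gap: 0.998
finger_force: 0.0
```

Call:
move_arm --commands '[[[0,0,-0.7,0,0,0,1],[0,0,-1.4,0,0,0,1],[0,0,-2.1,0,0,0,1],[0,0,-2.7,0,0,0,1],[0,0,-3.2,0,0,0,1],[0,0,-3.6,0,0,0,1],[0,0,-3.9,0,0,0,1],[0,0,-3.9,0,0,0,1]]]'

```text
time_s: 2.1
eef_pos: [0.4858, -0.2238, 0.0283]
tool_rot: [-179.8, -0.0, 74.2]
contact_force: [1.0, 0.8, 0.6]
finger_gap: 1.0
finger_force: 0.0
```

Run:
```python
from h import *
print(robot.state()['eef_pos'],robot.state()['contact_force']); snap('top','top2.png'); snap('side','side2.png')
a=cv2.imread('pics/top2.png')[170:370,250:490];b=cv2.imread('pics/side2.png')[150:350,150:390]
i=np.vstack([a,b]); i=cv2.convertScaleAbs(cv2.resize(np.hstack([a,b]),None,fx=1.66,fy=1.66,interpolation=cv2.INTER_CUBIC),alpha=1.5);cv2.imwrite('pics/c2.png',i)
```

```text
[ 0.48576847 -0.22378144  0.02831019] [0.99844841 0.77095268 0.61488669]
```

View pics/c2.png

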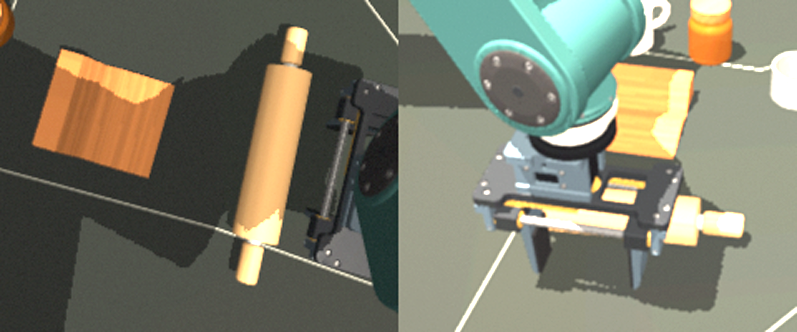

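The top half shows the gripper behind the pin with an untouched gap. The side half shows both fingers down near the counter behind the barrel. I'll push slowly along the rest's x axis.

Call:
move_arm --commands '[[[0.014,0.048,0,0,0,0,1],[0.027,0.096,0,0,0,0,1],[0.041,0.144,0,0,0,0,1],[0.055,0.192,0,0,0,0,1],[0.068,0.241,0,0,0,0,1],[0.082,0.289,0,0,0,0,1],[0.095,0.337,0,0,0,0,1],[0.109,0.385,0,0,0,0,1],[0.123,0.433,0,0,0,0,1],[0.136,0.481,0,0,0,0,1],[0.15,0.529,0,0,0,0,1],[0.164,0.577,0,0,0,0,1]]]'

```text
time_s: 3.4
eef_pos: [0.4951, -0.1952, 0.0299]
tool_rot: [-180.0, -0.0, 74.2]
contact_force: [-0.7, -0.2, -0.1]
finger_gap: 1.001
finger_force: 0.0
```

Call:
move_arm --commands '[[[0.014,0.048,0,0,0,0,1],[0.027,0.096,0,0,0,0,1],[0.041,0.144,0,0,0,0,1],[0.055,0.192,0,0,0,0,1],[0.068,0.241,0,0,0,0,1],[0.082,0.289,0,0,0,0,1],[0.095,0.337,0,0,0,0,1],[0.109,0.385,0,0,0,0,1],[0.123,0.433,0,0,0,0,1],[0.136,0.481,0,0,0,0,1],[0.15,0.529,0,0,0,0,1],[0.164,0.577,0,0,0,0,1]]]'

```text
time_s: 4.6
eef_pos: [0.5033, -0.1664, 0.0299]
tool_rot: [180.0, -0.0, 74.2]
contact_force: [-0.3, -0.1, 0.4]
finger_gap: 0.995
finger_force: 0.2
```

Run:
```python
from h import *
print(robot.state()['eef_pos'],robot.state()['contact_force']); snap('top','top3.png')
a=cv2.imread('pics/top3.png')[170:370,250:490]
cv2.imwrite('pics/c3.png',cv2.convertScaleAbs(cv2.resize(a,None,fx=3,fy=3,interpolation=cv2.INTER_CUBIC),alpha=1.7))
```

```text
[ 0.50328588 -0.16639219  0.02994066] [-0.28769508 -0.07569303  0.37635145]
```

View pics/c3.png

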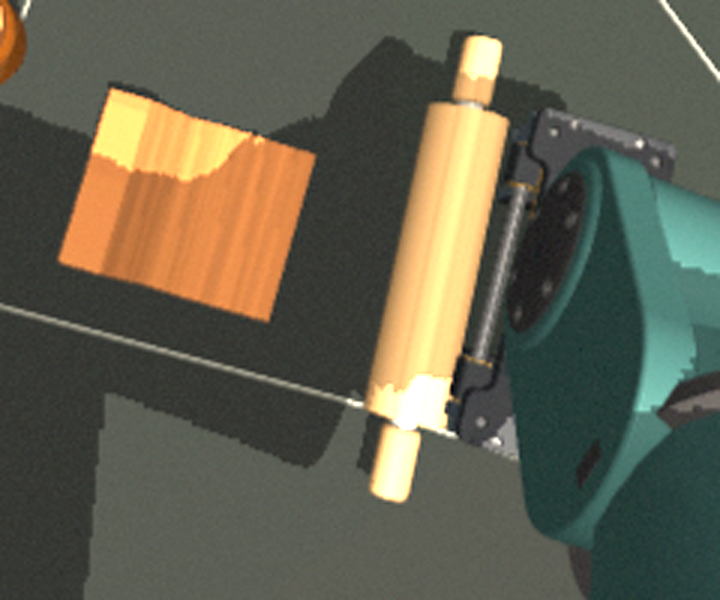

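The pin has rolled left and is still slightly skewed. The barrel ends are centred at crop (468,110) and (408,419), and the handle ends are at (482,42) and (390,497).

```bash
cat >> h.py <<'E'
o=np.array([.5497,.033]);x=np.array([.2727,.9621]);y=np.array([.9621,-.2727])
def pin(pts,s,u0,v0,z=.028):
    p=[ray('top',u0+u/s,v0+v/s,z)[:2]-o for u,v in pts]
    m=sum(p)/len(p); h=p[-2]-p[-1]
    print('pin rel',m@x,m@y,'skew',np.degrees(np.arctan2(h@x,h@y)))
E
python3 - <<'E'
from h import *
pin([(468,110),(408,419),(482,42),(390,497)],3,250,170)
e=robot.state()['eef_pos'][:2]-o; print('tcp rel',e@x,e@y)
E
```

```text
pin rel -0.16214818719562968 0.008202173765681412 skew 3.1726532838063046
tcp rel -0.20427002109850817 0.009661557829484762
```

Call:
move_arm --commands '[[[0.016,0.058,0,0,0,0,1],[0.033,0.116,0,0,0,0,1],[0.049,0.173,0,0,0,0,1],[0.065,0.231,0,0,0,0,1],[0.082,0.289,0,0,0,0,1],[0.098,0.347,0,0,0,0,1],[0.114,0.404,0,0,0,0,1],[0.131,0.462,0,0,0,0,1],[0.147,0.52,0,0,0,0,1],[0.163,0.578,0,0,0,0,1],[0.18,0.635,0,0,0,0,1],[0.196,0.693,0,0,0,0,1]]]'

```text
time_s: 5.85
eef_pos: [0.5131, -0.1317, 0.0299]
tool_rot: [180.0, -0.0, 74.2]
contact_force: [-0.7, -0.1, 0.7]
finger_gap: 1.0
finger_force: 0.2
```

Call:
move_arm --commands '[[[0.016,0.058,0,0,0,0,1],[0.033,0.116,0,0,0,0,1],[0.049,0.173,0,0,0,0,1],[0.065,0.231,0,0,0,0,1],[0.082,0.289,0,0,0,0,1],[0.098,0.347,0,0,0,0,1],[0.114,0.404,0,0,0,0,1],[0.131,0.462,0,0,0,0,1],[0.147,0.52,0,0,0,0,1],[0.163,0.578,0,0,0,0,1],[0.18,0.635,0,0,0,0,1],[0.196,0.693,0,0,0,0,1]]]'

```text
time_s: 7.05
eef_pos: [0.5229, -0.097, 0.0299]
tool_rot: [-180.0, 0.0, 74.2]
contact_force: [0.6, 0.5, 0.3]
finger_gap: 0.999
finger_force: 0.1
```

Run:
```python
from h import *
e=robot.state()['eef_pos'][:2]-o; print('tcp rel',e@x,e@y,robot.state()['contact_force']); snap('top','top4.png')
a=cv2.imread('pics/top4.png')[170:370,250:490]
cv2.imwrite('pics/c4.png',cv2.convertScaleAbs(cv2.resize(a,None,fx=3,fy=3,interpolation=cv2.INTER_CUBIC),alpha=1.7))
```

```text
tcp rel -0.132415389929786 0.009645668254671603 [0.62868904 0.53148421 0.27408049]
```

View pics/c4.png

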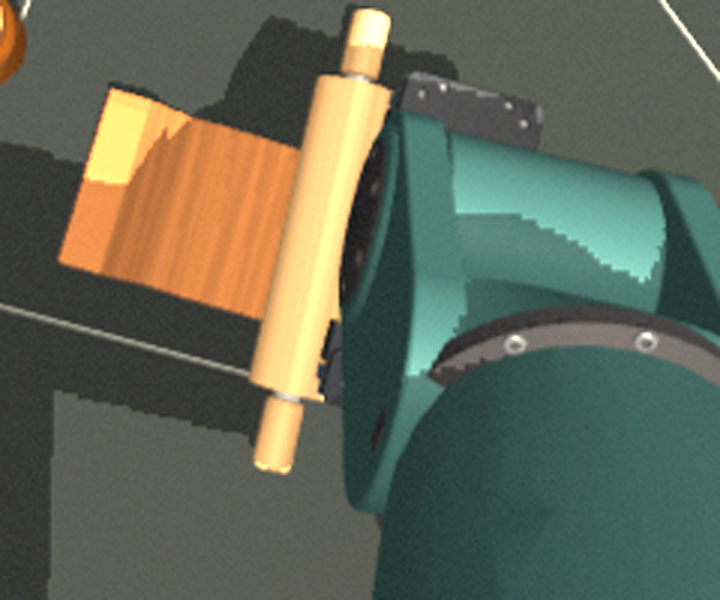

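The pin, with handle ends at crop (371,13) and (273,468), sits at the ramp's foot, almost parallel to the groove. I'll keep pushing.

Call:
move_arm --commands '[[[0.016,0.058,0,0,0,0,1],[0.033,0.116,0,0,0,0,1],[0.049,0.173,0,0,0,0,1],[0.065,0.231,0,0,0,0,1],[0.082,0.289,0,0,0,0,1],[0.098,0.347,0,0,0,0,1],[0.114,0.404,0,0,0,0,1],[0.131,0.462,0,0,0,0,1],[0.147,0.52,0,0,0,0,1],[0.163,0.578,0,0,0,0,1],[0.18,0.635,0,0,0,0,1],[0.196,0.693,0,0,0,0,1]]]'

```text
time_s: 8.3
eef_pos: [0.5328, -0.0627, 0.0301]
tool_rot: [180.0, 0.0, 74.2]
contact_force: [-2.7, -6.5, 3.1]
finger_gap: 1.005
finger_force: 3.1
```

Call:
move_arm --commands '[[[0.016,0.058,0,0,0,0,1],[0.033,0.116,0,0,0,0,1],[0.049,0.173,0,0,0,0,1],[0.065,0.231,0,0,0,0,1],[0.082,0.289,0,0,0,0,1],[0.098,0.347,0,0,0,0,1],[0.114,0.404,0,0,0,0,1],[0.131,0.462,0,0,0,0,1],[0.147,0.52,0,0,0,0,1],[0.163,0.578,0,0,0,0,1],[0.18,0.635,0,0,0,0,1],[0.196,0.693,0,0,0,0,1]]]'

```text
time_s: 9.5
eef_pos: [0.5426, -0.0281, 0.0301]
tool_rot: [180.0, 0.0, 74.2]
contact_force: [-1.3, -4.9, 2.9]
finger_gap: 1.0
finger_force: 2.7
```

Run:
```python
from h import *
e=robot.state()['eef_pos'][:2]-o; print('tcp rel',e@x,e@y,robot.state()['contact_force']); snap('top','top5.png')
a=cv2.imread('pics/top5.png')[150:350,200:440]
cv2.imwrite('pics/c5.png',cv2.convertScaleAbs(cv2.resize(a,None,fx=3,fy=3,interpolation=cv2.INTER_CUBIC),alpha=1.7))
```

```text
tcp rel -0.06070522873427527 0.009775204306525741 [-1.29799495 -4.8897625   2.9419411 ]
```

View pics/c5.png

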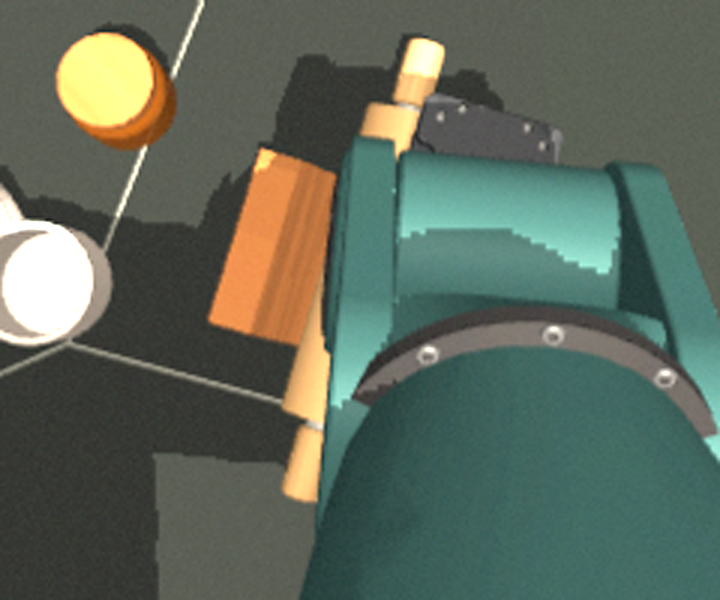

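The pin (far handle at crop (422,50), near one at about (303,470)) is at the crest, pressed on both fingers. I'll push 10 mm more so that it rolls over.

Call:
move_arm --commands '[[[0.014,0.048,0,0,0,0,1],[0.027,0.096,0,0,0,0,1],[0.041,0.144,0,0,0,0,1],[0.055,0.192,0,0,0,0,1],[0.055,0.192,0,0,0,0,1],[0.055,0.192,0,0,0,0,1],[0.055,0.192,0,0,0,0,1]]]'

```text
time_s: 10.25
eef_pos: [0.5451, -0.0184, 0.0299]
tool_rot: [-180.0, -0.0, 74.2]
contact_force: [-0.7, -0.4, -0.7]
finger_gap: 1.001
finger_force: 0.0
```

Contact has gone, so the pin rolled in. I'll back off along −x, then up and away.

Call:
move_arm --commands '[[[-0.08,-0.29,0,0,0,0,1],[-0.22,-0.77,0,0,0,0,1],[-0.38,-1.35,0.1,0,0,0,1],[-0.5,-1.9,0.6,0,0,0,1],[-0.6,-2.5,1.3,0,0,0,1],[-0.7,-3.0,2.0,0,0,0,1],[-0.8,-3.6,2.6,0,0,0,1],[-0.9,-4.2,3.0,0,0,0,1],[-1.0,-4.8,3.0,0,0,0,1],[-1.0,-5.2,3.0,0,0,0,1],[-1.0,-5.5,3.0,0,0,0,1],[-1.0,-5.5,3.0,0,0,0,1]]]'

```text
time_s: 11.45
eef_pos: [0.4947, -0.295, 0.1798]
tool_rot: [180.0, 0.0, 74.1]
contact_force: [-0.1, 1.4, 0.1]
finger_gap: 0.998
finger_force: 0.0
```

Run:
```python
from h import *
snap('top','top6.png')
a=cv2.imread('pics/top6.png')[150:350,200:440]
cv2.imwrite('pics/c6.png',cv2.convertScaleAbs(cv2.resize(a,None,fx=3,fy=3,interpolation=cv2.INTER_CUBIC),alpha=1.7))
```

```text
(no output)
```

View pics/c6.png

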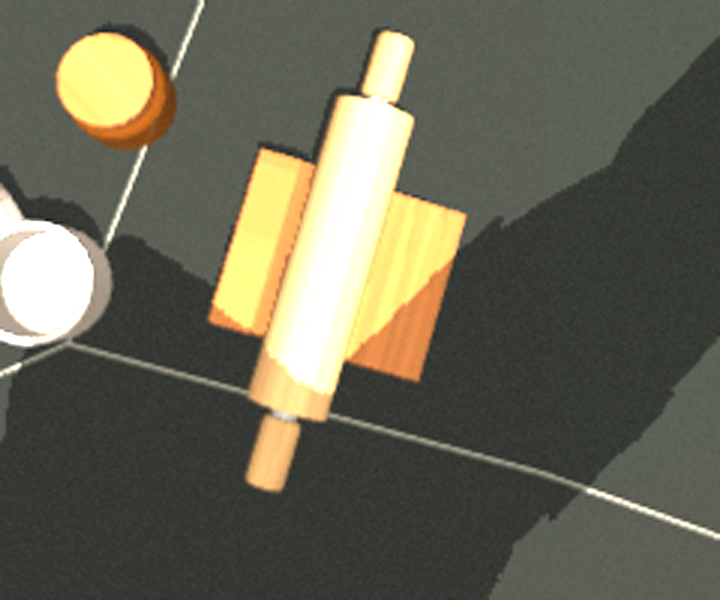

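The pin lies in the groove. Its barrel end centres are at crop (374,107) and (290,407), and its handle ends at (397,36) and (265,488). The barrel overhangs on both sides, and the mug and jar have not moved.

Run:
```python
from h import *
pin([(374,107),(290,407),(397,36),(265,488)],3,200,150,.034)
a=capture('top')['color'].astype(int)[150:350,200:440]; b=cv2.imread('pics/top6.png')[150:350,200:440,::-1].astype(int)
print('motion',(abs(a-b).max(2)>40).sum(), np.linalg.norm(robot.state()['qvel']))
```

```text
pin rel -0.00042156081298496984 0.004385004043949841 skew -0.1964098041677039
motion 12 1.1080255465641171
```

Call:
move_arm --commands '[[[0,0,0,0,0,0,1],[0,0,0,0,0,0,1],[0,0,0,0,0,0,1],[0,0,0,0,0,0,1],[0,0,0,0,0,0,1],[0,0,0,0,0,0,1],[0,0,0,0,0,0,1],[0,0,0,0,0,0,1],[0,0,0,0,0,0,1],[0,0,0,0,0,0,1]]]'

```text
time_s: 12.55
eef_pos: [0.4952, -0.2934, 0.1799]
tool_rot: [180.0, -0.0, 74.2]
contact_force: [0.5, -0.5, 1.1]
finger_gap: 0.997
finger_force: 0.0
```

```bash
python3 -c "
from h import *
print(sign_off())"
```

```text
the job is handed in; nothing more can be done
None
```

The pin was rolled up the ramp into the V-groove and the job is handed in at about 12.6 s; the last picture puts the pin about 0.4 mm off the seated line, 4 mm off mid-width and 0.2° off square, with the mug and jar unmoved there (the ring was outside that crop, well clear of the arm's path); sign_off gave no verdict.

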